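Push a bracket blank out to its bend line

TASK

Set the flat steel plate for bending: push it with the fingertips until it lies flat along the fence of the bending block and sticks out over the block's left end, with its chalk line right above the edge. Only push it, never pick it up or tip it off the block, and leave the other things on the bench where they are.

Things in the scene. Friction and masses are not known exactly. Their poses are not given: they have to be found in the camera images.
- bending_block: Fixed block: wooden bed, bright steel top, 150 (x) x 280 (y) x 40 high, turned by up to 0.28 rad. A steel fence 20 wide stands 18 above the top along the far side. Origin: centre of the underside, on the bench; x points away from the robot to the fence, y left along it, z up. Top at z 40 mm, from x -75 mm to the fence's upright face at x +55 mm; left end face at y +140, right at y -140 mm.
- block_edge (a point): Middle of the block's left top edge (block frame x 0, y +140 mm, z 40 mm). Axes as the block's.
- fence_face (a point): Point at the foot of the fence's face, half way along it (block frame x +55, y 0, z 40 mm). Axes as the block's.
- plate: Loose flat dark steel plate 72 (x) x 200 (y) x 8 thick, 0.3 to 0.65 kg, friction about 0.5 to 0.75; starts flat on the block's top, askew by up to 0.2 rad, its long side 3 to 45 mm off the fence. Two 12 mm bolt holes lie 25 mm from its right end (y -75, x +-18 mm). Origin: centre of its underside; x across it to the fence, y along it to the left (chalk line's end), z up.
- chalk_line (a point): Middle of the chalk bend line, 4 mm wide, drawn straight across the plate's top face, 45 mm from its left end (plate frame x 0, y +55, z 8 mm). Axes as the plate's.
- horseshoe_a: Bystander, loose: dark horseshoe lying flat, 132 x 146 x 19 mm, on the bench; origin at the centre of its underside. Leave it alone.
- oak_block: Bystander, loose: wooden packing block, 56 x 94 x 50 mm, on the bench; origin at the centre of its underside. Leave it alone.
- try_square: Bystander, loose: try square, steel blade in a dark stock, lying flat, 116 x 182 x 16 mm, on the bench; origin at the centre of its underside. Leave it alone.
- cold_chisel: Bystander, loose: cold chisel lying flat, 26 x 176 x 21 mm, on the bench; origin at the centre of its underside. Leave it alone.
- padlock: Bystander, loose: padlock lying flat, 80 x 52 x 16 mm, on the bench; origin at the centre of its underside. Leave it alone.
- punch: Bystander, loose: steel punch lying flat, 16 x 121 x 16 mm, on the bench; origin at the centre of its underside. Leave it alone.
- match_tin: Bystander, loose: small closed brass-coloured tin, 42 x 64 x 18 mm, on the bench; origin at the centre of its underside. Leave it alone.

How it is judged:
By the outcome, as a careful person would: the job done as asked, in the order asked, and still so for the second after the job is handed in, with the robot touching nothing.
It also fails if it takes over 64 s, if anything falls off the work surface, if the arm or the gripper's body presses on something with over 40 N, if the wrist force passes 120 N, or if a joint passes its speed limit or range.

ROBOT

A 7-joint arm with a two-finger parallel gripper is mounted at the origin on a cart in front of the work surface, level with it; the furniture and walls round the work are solid. World frame = base frame: x ahead of the robot, y to its left, z up, the work surface at z = 0. Lengths are in mm, angles in rad, forces in N, time in s.
With the tool pointing down it reaches from about 400 to 875 mm from the base axis. Payload 4.4 kg.
Tool frame: the origin (TCP) lies at the very end of the fingers, on their centre line; the grasp point (between the pads) lies 19 mm behind it; z points along the fingers, y is the line along which they close (so a half turn about z gives the same grasp; the last joint's range is limited). The gripper opens to 85 mm and grips with 20 to 120 N. Pads are 22 mm wide; open, the fingers measure 114 mm over their backs; the gripper's body (76 mm by 85 mm) begins 54 mm behind the grasp point. The pads swing forward as they close: fully open they stand 13 mm farther back than shut.
Start: joints at [1.129, 0.628, 0.038, 1.517, -0.027, 0.996, -0.02], TCP at [238.589, -604.643, 231.313] pointing down, gripper open.
Joint ranges: [-3.06, 3.06], [-0.37, 2.12], [-1.25, 1.32], [0.18, 2.47], [-1.1, 4.24], [0.23, 1.98], [-2.94, 2.94]. Speed limits (rad/s): [2.57, 2.57, 3.14, 3.14, 3.14, 3.14, 3.14].

INTERFACE

Orientations are given as [roll, pitch, yaw] about the fixed x, y, z axes, in that order (R = Rz(yaw) Ry(pitch) Rx(roll)).
In Python, from cell import sensors, get_image, camera_params, order gives the robot as it stands.
- The arm moves only by the shell command python3 -m inch 'ROWS' [OPENING]. ROWS is JSON, a list that holds one entry, the list of rows, each a list of 4 numbers: the shift along the tool's x, y, z in cm, then the turn about the tool's z in degrees. A call has 1 to 8 rows; each row is the pose to reach, as a shift and turn from the pose commanded when the call began, along the tool's axes at that moment; what a row does not reach only later rows make up. A row lasts 1/12 s, in which the tool goes at most 41.7 mm and 7.16 degrees, less where a joint would pass 70% of its speed; a pose out of reach is approached as far as the arm can. A call with a gripper value outside its range is refused whole. OPENING is the finger opening in cm, from 0 to 8.54, set as the call begins (- or left out, the last holds). The fingers move at their own pace and stop on an object; the grip force is fixed at half the most. Time passes only in rows, so rows that repeat a pose let the fingers close. It gives the time, the measured TCP pose, the force, the opening and the grip force at its end, in the units of the state.
- sensors.read_state(): the state, without advancing time (a new reading comes with each control period).
- get_image(name): name is "scene" or "top"; returns the picture (400x640x3 uint8, blue, green, red); there is no depth.
- camera_params(name): a dict with "mtx" (3x3 intrinsics, pixels), "rvec" (rotation vector, rad) and "tvec" (3), from world to camera coordinates, as OpenCV has them. Camera axes: x right, y down, z forward; pixel columns grow to the right and rows downward; lengths in mm; the calibration is good to about 2 mm. A picture is of the moment at which its call begins. camera_params takes no time and is no camera call.
- order.finish_job(): hands the job in; it is judged then, once.
The state is a dict: "clock": time; "qpos": joint angles; "qd": joint speeds; "tau": joint torques, N m; "eef_pos": TCP position; "tool_rot": TCP orientation; "force": force on the tool from outside, world axes, zero at the start; "torque": the same for the moment, N m; "width": finger opening in mm; "gripper_force": force on a finger pad.
Only numpy, scipy, OpenCV 4.12 (cv2) and the standard library are available. Lean on these libraries where they do the work, as an engineer would, in place of code of your own. Each camera call takes 0.05 s, during which the arm holds its last target. There are 200 camera calls.

## Working session

There is one attempt and no reset: what is moved stays moved. The work goes in short steps, Python scripts to look and compute and a shell command to move; the robot and the scene stay as the last step left them, time stands still between calls to the robot, and variables do not carry over. Pictures are saved under pics/ and viewed, at most 10 in all, crops included, and the job is handed in when it is done.

```bash
mkdir -p pics; ls
python3 - <<'E'
from cell import sensors,get_image,camera_params
import cv2
for n in("scene","top"):
    cv2.imwrite(f"pics/{n}0.png",get_image(n)); p=camera_params(n);print(n,p)
s=sensors.read_state();print(s)
E
```

```text
pics
scene {'mtx': array([[512.30393207,   0.        , 323.02443028],
       [  0.        , 512.30393207, 197.13050249],
       [  0.        ,   0.        ,   1.        ]]), 'rvec': array([ 0.76360043, -2.38844348,  1.32894352]), 'tvec': array([ 415.68299924,  228.7271198 , 1446.57768929])}
top {'mtx': array([[409.68673372,   0.        , 314.46292325],
       [  0.        , 409.68673372, 204.06953757],
       [  0.        ,   0.        ,   1.        ]]), 'rvec': array([ 2.1975458 , -2.14040748,  0.15547293]), 'tvec': array([ -23.18107277,  519.10640757, 1224.77681476])}
{'clock': 0.1, 'qpos': array([ 1.12921816,  0.62922278,  0.03843189,  1.51823252, -0.02698711,
        0.99633623, -0.0200039 ]), 'qd': array([ 0.00041286,  0.00027687,  0.00136851, -0.00324086,  0.0001858 ,
        0.00072883,  0.0005673 ]), 'tau': array([ 3.25292778e-03, -5.64530253e+01,  1.23079777e+00, -1.93972081e+01,
        1.13333669e-02,  5.43494432e-03,  4.80856784e-05]), 'eef_pos': array([ 238.37859721, -604.11982   ,  230.5121706 ]), 'tool_rot': array([-3.13991139e+00,  1.80032210e-05,  3.75792503e-01]), 'force': array([ 0.12887184, -0.50858771, -0.86894098]), 'torque': array([0.01152586, 0.00425372, 0.04282411]), 'gripper_force': 0.0, 'width': 85.34348301866402}
```

View pics/top0.png

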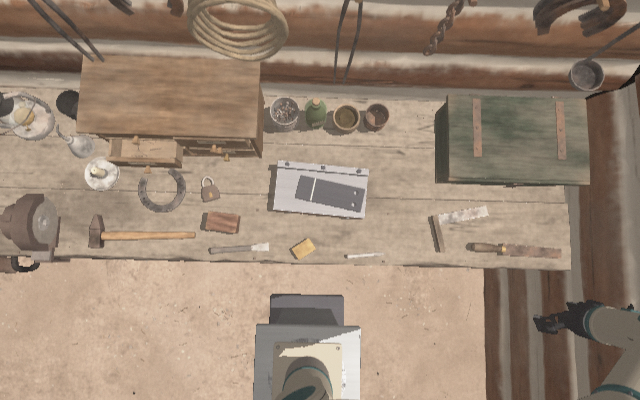

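View pics/scene0.png

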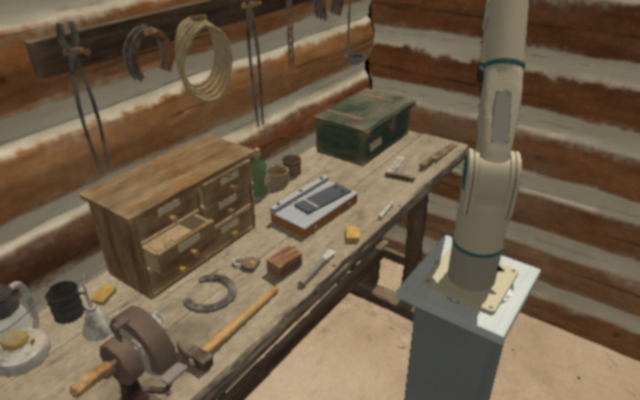

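The top view shows the block at about px (270–368, 160–218), with the plate on it at (297–365, 176–210). The chalk line is near x≈313 and the fence is along the upper side. Next I'll enlarge that area.

```bash
cat > h.py <<'E'
import numpy as np,cv2
from cell import sensors,get_image,camera_params
def ray(n,uv,z):
    p=camera_params(n);R=cv2.Rodrigues(p['rvec'])[0];t=np.ravel(p['tvec'])
    d=R.T@np.linalg.inv(p['mtx'])@np.array([*uv,1.]);c=-R.T@t
    return c+d*(z-c[2])/d[2]
def proj(n,P):
    p=camera_params(n);return cv2.projectPoints(np.float64(P).reshape(-1,3),p['rvec'],p['tvec'],p['mtx'],None)[0].reshape(-1,2)
def crop(n,f,x0,y0,w,h,k):
    im=get_image(n)
    cv2.imwrite(f,cv2.resize(im[y0:y0+h,x0:x0+w],None,fx=k,fy=k,interpolation=cv2.INTER_CUBIC))
E
python3 -c "
from h import *
crop('top','pics/c1.png',262,152,114,74,7)
print(ray('top',(320,190),40))"
```

```text
[562.34784711 -25.19066953  40.        ]
```

View pics/c1.png

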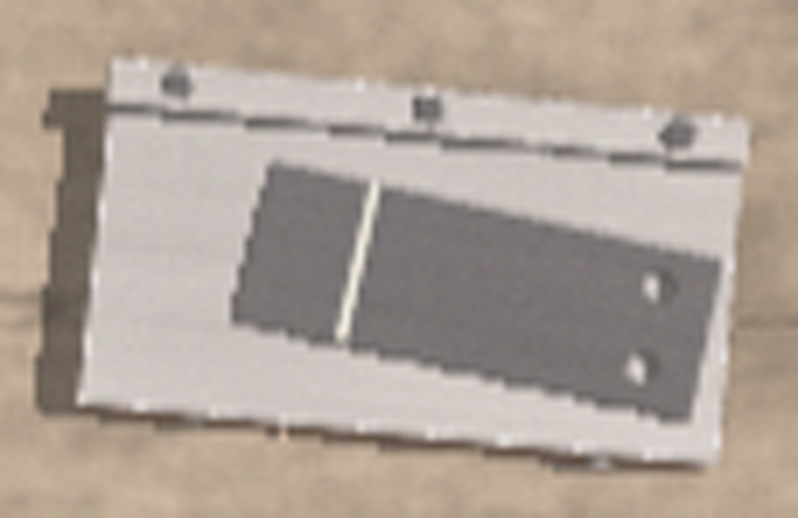

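The crop shows the block's front corners at (80,403) and (716,464), and the fence-top corners at (112,60) and (748,120). The plate corners are at (272,163), (233,322), (721,260) and (691,420), and the chalk line runs from (376,182) to (343,340). I'll fit both poses to these points.

```bash
cat >> h.py <<'E'
from scipy.optimize import least_squares
def px(uv,x0,y0,k): return (np.float64(uv)+.5)/k-.5+[x0,y0]
def T(q,P):
    c,s=np.cos(q[2]),np.sin(q[2]);P=np.float64(P).reshape(-1,3)
    return np.c_[q[0]+c*P[:,0]-s*P[:,1],q[1]+s*P[:,0]+c*P[:,1],P[:,2]]
def fit(n,P,uv,q0):
    r=least_squares(lambda q:(proj(n,T(q,P))-uv).ravel(),q0,x_scale=[10,10,.1]);return r.x,np.abs(r.fun).max()
def toblk(b,w):
    c,s=np.cos(b[2]),np.sin(b[2]);d=np.float64(w)[:2]-b[:2];return np.array([c*d[0]+s*d[1],-s*d[0]+c*d[1]])
E
python3 - <<'E'
from h import *
f=lambda u:px(u,262,152,7)
b,e=fit('top',[(-75,140,40),(-75,-140,40),(75,140,58),(75,-140,58)],f([(80,403),(716,464),(112,60),(748,120)]),[560,-25,0])
p,e2=fit('top',[(36,100,48),(-36,100,48),(36,-100,48),(-36,-100,48),(36,55,48),(-36,55,48)],f([(272,163),(233,322),(721,260),(691,420),(376,182),(343,340)]),[560,-40,-.1])
print(b,e,p,e2,'plate in block',toblk(b,p),p[2]-b[2])
for n,q in(('left end',(0,100,0)),('right end',(0,-100,0)),('FL',(36,100,0)),('FR',(36,-100,0))): w=T(p,q)[0];print(n,w,toblk(b,w))
E
```

```text
[ 5.64200691e+02 -2.71866944e+01 -6.69432743e-02] 0.480479036429017 [ 5.52815711e+02 -5.62395374e+01 -1.88463944e-01] 0.657391158991004 plate in block [ -9.41603957 -29.74934734] -0.12152066950304667
left end [571.55073672  41.98978003   0.        ] [ 2.70614064 69.51319719]
right end [ 534.08068491 -154.46885485    0.        ] [ -21.53821979 -129.01189187]
FL [606.913291   35.2451707   0.       ] [38.44065667 65.14921231]
FR [ 569.44323918 -161.21346417    0.        ] [  14.19629625 -133.37587675]
```

```bash
cat >> h.py <<'E'
B=np.array([564.2,-27.19,-.0669])
def state():
    s=sensors.read_state();print('t',round(s['clock'],2),'blk',toblk(B,s['eef_pos']).round(1),'z',s['eef_pos'][2].round(1),'yaw-blk',(s['tool_rot'][2]-B[2]).round(4),'rp',s['tool_rot'][:2].round(3),'F',s['force'].round(1),'w',round(s['width'],1));return s
def go(x,y,z):
    from scipy.spatial.transform import Rotation as Ro
    s=state();R=Ro.from_euler('xyz',s['tool_rot']).as_matrix()
    w=T(B,(x,y,z))[0];print('shift cm',(R.T@(w-s['eef_pos'])/10).round(2),'turn deg',np.degrees(s['tool_rot'][2]-B[2]).round(2))
E
python3 -c "
from h import *
go(-115,-30,200)"
```

```text
t 0.15 blk [-286.5 -597.5] z 230.6 yaw-blk 0.4427 rp [-3.14 -0.  ] F [-0.4 -1.1  0.3] w 85.5
shift cm [ 39.81 -43.93   3.12] turn deg 25.36
```

```bash
python3 -m inch '[[[2.5,-2.7,0,3],[5,-5.5,0,6],[7.5,-8.2,0,10],[10,-11,0,13],[12.5,-13.7,0,16],[15,-16.5,0,20],[17.5,-19.2,0,23],[20,-22,0,25.4]]]'; python3 -c "
from h import *
go(-115,-30,200)"
```

```text
clock: 0.82
eef_pos: [344.2, -324.9, 231.3]
tool_rot: [-3.142, -0.0, -0.07]
force: [1.5, 0.3, -0.2]
width: 85.7
gripper_force: 0.0
t 0.82 blk [-199.6 -311.8] z 231.3 yaw-blk -0.0036 rp [-3.142 -0.   ] F [ 1.5  0.3 -0.2] w 85.7
shift cm [  8.36 -28.21   3.13] turn deg -0.2
```

```bash
python3 -m inch '[[[1,-3.7,0,0],[2,-7.4,0,0],[3.2,-11,0.5,0],[4.4,-14.5,1,0],[5.6,-18,1.5,0],[6.8,-22,2,0],[7.8,-25.5,2.5,0],[8.3,-28.2,3,-0.2]]]'; python3 -c "
from h import *
go(-115,-30,200)"
```

```text
clock: 1.48
eef_pos: [447.0, -47.4, 201.1]
tool_rot: [-3.141, -0.001, -0.061]
force: [0.2, -0.7, -0.1]
width: 85.4
gripper_force: 0.0
t 1.48 blk [-115.5  -28. ] z 201.1 yaw-blk 0.0059 rp [-3.141e+00 -1.000e-03] F [ 0.2 -0.7 -0.1] w 85.4
shift cm [0.05 0.2  0.11] turn deg 0.34
```

```bash
python3 -m inch '[[[0,0.2,3,0],[0,0.2,6,0],[0,0.2,9,0],[0,0.2,12,0],[0,0.2,14,0],[0,0.2,15,0],[0,0.2,15.5,0],[0,0.2,15.5,0]]]'; python3 -c "
from h import *
s=state()
crop('scene','pics/s1.png',245,140,130,100,6)
for d in(0,13): print((proj('scene',s['eef_pos']+[0,0,d])-[245,140])*6)
P=T(B,[(-75,140,40),(-75,-140,40),(-105,15,46)]);print((proj('scene',P)-[245,140])*6)"
```

```text
clock: 2.15
eef_pos: [445.0, -52.8, 45.4]
tool_rot: [-3.142, 0.002, -0.064]
force: [-0.4, 0.5, 0.0]
width: 85.6
gripper_force: 0.0
t 2.15 blk [-117.2  -33.5] z 45.4 yaw-blk 0.0028 rp [-3.142e+00  2.000e-03] F [-0.4  0.5  0. ] w 85.6
[[622.68580859 402.79502181]]
[[623.18728918 382.73297419]]
[[355.56412858 524.86597206]
 [675.17421345 307.98296392]
 [550.29950691 432.04606581]]
```

View pics/s1.png

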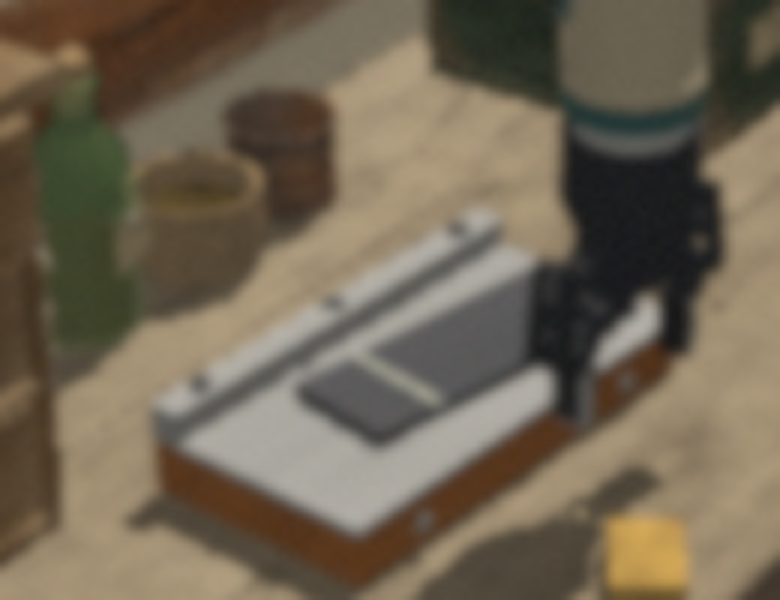

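The left fingertip's lower end shows at about (577,425). That puts it ~13 mm above the nominal TCP, as expected with the fingers open. I'll lower by 13–14 mm and creep forward.

```bash
python3 -m inch '[[[0,0,0.7,0],[0,0,1.3,0],[0.7,0,1.3,0],[1.5,0,1.3,0],[2.2,0,1.3,0],[2.9,0,1.3,0],[3.4,0,1.3,0],[3.8,0,1.3,0]]]'; python3 -c "
from h import *
s=state()"
```

```text
clock: 2.87
eef_pos: [484.8, -55.4, 33.6]
tool_rot: [3.142, -0.001, -0.064]
force: [-0.6, -0.9, 0.2]
width: 85.6
gripper_force: 0.0
t 2.87 blk [-77.4 -33.5] z 33.6 yaw-blk 0.003 rp [ 3.142e+00 -1.000e-03] F [-0.6 -0.9  0.2] w 85.6
```

```bash
python3 -m inch '[[[0,0,0.15,0],[0,0,0.3,0],[0.4,0,0.3,0],[0.8,0,0.3,0],[1.2,0,0.3,0],[1.6,0,0.3,0],[2,0,0.3,0],[2.4,0,0.3,0]]]'; python3 -c "
from h import *
s=state()"
```

```text
clock: 3.53
eef_pos: [506.0, -57.2, 30.1]
tool_rot: [3.141, 0.003, -0.065]
force: [-3.3, -2.0, 2.0]
width: 85.3
gripper_force: 1.9
t 3.53 blk [-56.  -33.8] z 30.1 yaw-blk 0.0017 rp [3.141e+00 3.000e-03] F [-3.3 -2.   2. ] w 85.3
```

Contact is light, so I'm pushing the plate on to the fence.

```bash
python3 -m inch '[[[0.4,0,0,0],[0.8,0,0,0],[1.2,0,0,0],[1.6,0,0,0],[2,0,0,0],[2.3,0,0,0],[2.5,0,0,0],[2.6,0,0,0]]]'; python3 -c "
from h import *
s=state()
crop('top','pics/c2.png',262,152,114,74,7)"
```

```text
clock: 4.2
eef_pos: [533.5, -58.1, 30.2]
tool_rot: [-3.141, 0.0, -0.064]
force: [-3.9, 1.6, 1.1]
width: 85.2
gripper_force: 2.3
t 4.2 blk [-28.5 -32.8] z 30.2 yaw-blk 0.0032 rp [-3.141  0.   ] F [-3.9  1.6  1.1] w 85.2
```

View pics/c2.png

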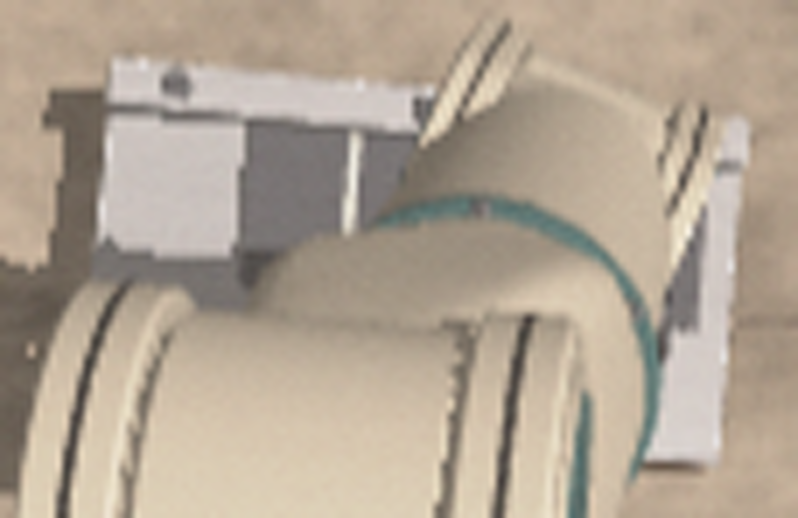

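The plate's long side is now at the fence (left end u≈245, right-front corner about (697,328)). I'll press slightly to seat it.

```bash
python3 -m inch '[[[0.1,0,0,0],[0.2,0,0,0],[0.3,0,0,0],[0.3,0,0,0]]]'; python3 -c "
from h import *
s=state()
f=lambda u:px(u,262,152,7)
for u in((697,328),(243,250),(356,130),(351,232)):print(toblk(B,ray('top',f(u),48)))"
```

```text
clock: 4.58
eef_pos: [533.5, -58.0, 30.1]
tool_rot: [-3.14, 0.006, -0.064]
force: [-8.0, 1.7, 4.5]
width: 85.6
gripper_force: 4.1
t 4.58 blk [-28.5 -32.8] z 30.1 yaw-blk 0.0029 rp [-3.14   0.006] F [-8.   1.7  4.5] w 85.6
[ -17.13521009 -124.86066276]
[-1.82230723 74.57769616]
[55.69258153 30.63847229]
[10.54573032 28.63811242]
```

```bash
python3 -m inch '[[[-1,0,0,0],[-2,0,-1,0],[-2,1,-4,0],[-1,4,-7,0],[1,7.5,-8,0],[3,10.5,-8,0],[4.5,13,-8,0],[4.9,13.8,-8,0]]]' 0; python3 -c "
from h import *
go(21,-165,44)"
```

```text
clock: 5.25
eef_pos: [580.6, -206.7, 112.2]
tool_rot: [3.135, -0.009, -0.069]
force: [0.6, -1.1, -0.2]
width: -0.1
gripper_force: 0.0
t 5.25 blk [  28.4 -178. ] z 112.2 yaw-blk -0.0019 rp [ 3.135 -0.009] F [ 0.6 -1.1 -0.2] w -0.1
shift cm [-0.8  -1.35  6.8 ] turn deg -0.11
```

```bash
python3 -m inch '[[[0,0,0,0],[-0.2,0,2.5,0],[-0.4,0,5,0],[-0.4,0,6.2,0],[-0.4,0,6.8,0],[-0.4,0,6.8,0]]]'; python3 -c "
from h import *
go(21,-140,44)"
```

```text
clock: 5.75
eef_pos: [572.0, -197.9, 41.2]
tool_rot: [-3.141, 0.002, -0.063]
force: [-0.4, 0.9, 1.1]
width: 0.0
gripper_force: 0.0
t 5.75 blk [  19.2 -169.8] z 41.2 yaw-blk 0.004 rp [-3.141e+00  2.000e-03] F [-0.4  0.9  1.1] w 0.0
shift cm [ 0.2  -2.98 -0.28] turn deg 0.23
```

```bash
python3 -m inch '[[[0.2,0,-0.3,0],[0.2,-0.7,-0.3,0],[0.2,-1.4,-0.3,0],[0.2,-2,-0.3,0],[0.2,-2.5,-0.3,0],[0.2,-3,-0.3,0],[0.2,-3.5,-0.3,0],[0.2,-4,-0.3,0]]]'; python3 -c "
from h import *
go(21,-140,44)"
```

```text
clock: 6.42
eef_pos: [577.1, -159.0, 45.4]
tool_rot: [3.141, -0.0, -0.064]
force: [-0.8, -5.9, 0.5]
width: -0.3
gripper_force: 3.6
t 6.42 blk [  21.7 -130.6] z 45.4 yaw-blk 0.0031 rp [ 3.141 -0.   ] F [-0.8 -5.9  0.5] w -0.3
shift cm [-0.07  0.94  0.14] turn deg 0.18
```

```bash
python3 -m inch '[[[0,-0.5,0.1,0],[0,-1,0.1,0],[0,-1.5,0.1,0],[0,-2,0.1,0],[0,-2.5,0.1,0],[0,-3,0.1,0],[0,-3.5,0.1,0],[0,-4,0.1,0]]]'; python3 -m inch '[[[0,-0.5,0,0],[0,-1,0,0],[0,-1.5,0,0],[0,-2,0,0],[0,-2.5,0,0],[0,-3,0,0],[0,-3.3,0,0],[0,-3.5,0,0]]]'; python3 -c "
from h import *
go(21,-30,44)
crop('top','pics/c3.png',252,152,114,74,7)"
```

```text
clock: 7.08
eef_pos: [579.9, -122.6, 45.0]
tool_rot: [3.138, -0.002, -0.066]
force: [-0.5, -5.1, 2.9]
width: -0.2
gripper_force: 2.8
clock: 7.75
eef_pos: [582.3, -86.8, 44.9]
tool_rot: [3.139, -0.002, -0.065]
force: [-1.0, -5.8, 3.4]
width: -0.2
gripper_force: 2.8
t 7.75 blk [ 22.1 -58.3] z 44.9 yaw-blk 0.0015 rp [ 3.139e+00 -2.000e-03] F [-1.  -5.8  3.4] w -0.2
shift cm [-0.1  -2.83  0.08] turn deg 0.09
```

View pics/c3.png

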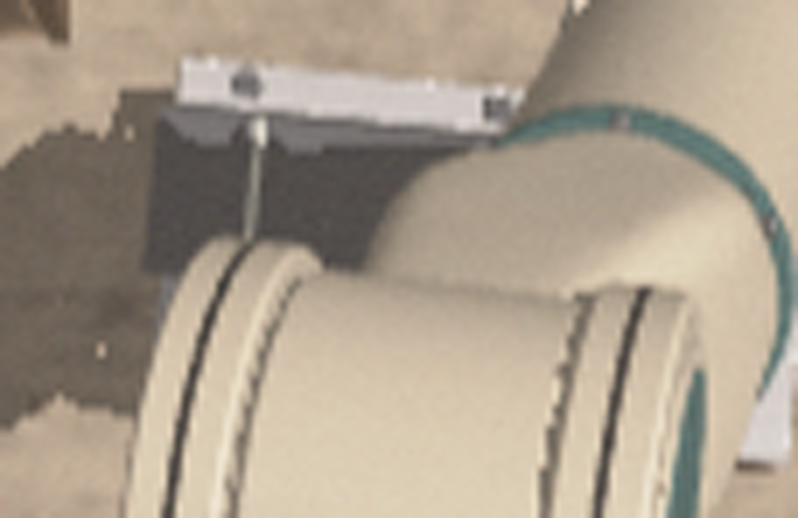

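The chalk line is at (260,120)–(250,235), the plate is along the fence, and its left end is now over the block's end (fence's left end u≈180).

```bash
python3 -c "
from h import *
for u in((260,120),(250,235)):print(toblk(B,ray('top',px(u,252,152,7),48)))
for u in((160,110),(145,268)):print(toblk(B,ray('top',px(u,252,152,7),48)))
print(toblk(B,ray('top',px((181,59),252,152,7),58)))"; python3 -m inch '[[[0,-0.4,0,0],[0,-0.8,0,0],[0,-1.2,0,0],[0,-1.6,0,0],[0,-1.9,0,0],[0,-2.1,0,0],[0,-2.3,0,0],[0,-2.3,0,0]]]'
python3 -c "
from h import *
state()"
```

```text
[ 53.12063736 103.1481879 ]
[  2.12866407 102.42137617]
[ 53.32987948 146.94398863]
[-16.62362562 146.19167835]
[ 74.55715455 139.27853138]
clock: 8.47
eef_pos: [583.8, -63.0, 44.7]
tool_rot: [3.14, -0.001, -0.065]
force: [-0.3, -5.9, 4.2]
width: 0.1
gripper_force: 2.3
t 8.47 blk [ 22.  -34.4] z 44.7 yaw-blk 0.0021 rp [ 3.14e+00 -1.00e-03] F [-0.3 -5.9  4.2] w 0.1
```

```bash
python3 -m inch '[[[0,0.7,0,0],[0,1.5,-1,0],[0,2.5,-4,0],[0,6,-7,0],[0,9.5,-8,0],[0,13,-8,0],[0,16.5,-8,0],[0,20,-8,0]]]'; python3 -m inch '[[[-1,3.5,0,0],[-2,7,0,0],[-3,10,0,0],[-3,10,0,0]]]'; python3 -c "
from h import *
state()
crop('top','pics/c4.png',242,152,114,74,7)"
```

```text
clock: 9.13
eef_pos: [570.1, -262.6, 125.3]
tool_rot: [-3.14, -0.001, -0.064]
force: [1.0, -1.0, -1.1]
width: 0.2
gripper_force: 0.0
clock: 9.47
eef_pos: [528.6, -368.7, 125.2]
tool_rot: [3.136, 0.002, -0.075]
force: [-1.3, -1.1, -0.9]
width: 0.1
gripper_force: 0.0
t 9.47 blk [ -12.7 -343.1] z 125.2 yaw-blk -0.008 rp [3.136e+00 2.000e-03] F [-1.3 -1.1 -0.9] w 0.1
```

View pics/c4.png

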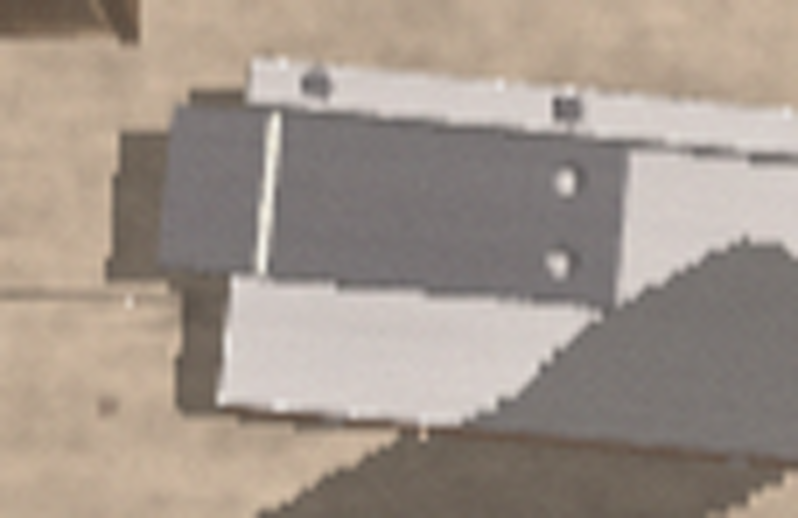

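The chalk line runs (274,112)–(262,274). The block's left edge runs (219,403)–(232,276), and the plate's corners are (177,104), (160,262), (629,150) and (615,305).

Run:
```python
from h import *
f=lambda u:px(u,242,152,7)
p,e=fit('top',[(36,100,48),(-36,100,48),(36,-100,48),(-36,-100,48),(36,55,48),(-36,55,48)],f([(177,104),(160,262),(629,150),(615,305),(274,112),(262,274)]),[580,40,-.07])
print(p,e,toblk(B,p),p[2]-B[2],'chalk',toblk(B,T(p,(0,55,0))[0]))
for u in((274,112),(262,274)):print('chalk',toblk(B,ray('top',f(u),48)))
for u in((219,403),(232,276)):print('edge',toblk(B,ray('top',f(u),40)))
print('fence',toblk(B,ray('top',f((250,58)),58)))
# auto edge/chalk by gray profile
im=cv2.cvtColor(get_image('top'),cv2.COLOR_BGR2GRAY).astype(float)
for r in range(170,190,3): 
    g=im[r,274:287]; w=np.clip(g-np.median(g)-15,0,None); c=274+(w*np.arange(13)).sum()/w.sum(); print('chalk row',r,round(c,2),toblk(B,ray('top',(c,r),48)).round(1))
for r in range(194,208,3):
    g=im[r,264:284]; d=np.clip(np.diff(g),0,None); c=264.5+(d*np.arange(19))[d>15].sum()/d[d>15].sum(); print('edge row',r,round(c,2),toblk(B,ray('top',(c,r),40)).round(1))
```

```text
[ 5.87367615e+02  4.27219389e+01 -6.80151404e-02] 0.5798777445293126 [18.44216912 71.30430557] -0.0011151404165219009 chalk [ 18.50350183 126.30427137]
chalk [ 54.29842218 127.78651877]
chalk [-17.30127217 125.69434005]
edge [-74.15292064 139.06661097]
edge [-18.2397594  139.21940358]
fence [ 74.95535994 139.75465062]
chalk row 170 280.63 [ 46.8 127.3]
chalk row 173 280.46 [ 37.5 126.8]
chalk row 176 280.16 [ 28.1 126.8]
chalk row 179 279.8 [ 18.8 127. ]
chalk row 182 279.49 [  9.5 126.9]
chalk row 185 279.31 [  0.3 126.5]
chalk row 188 278.82 [ -9.1 127.1]
edge row 194 274.31 [-27.6 139.5]
edge row 197 273.88 [-36.9 139.8]
edge row 200 273.5 [-46.1 140. ]
edge row 203 273.5 [-55.3 139.1]
edge row 206 273.0 [-64.6 139.6]
```

```bash
python3 -m inch '[[[1,-3.5,0,0],[2,-7,0,0],[3,-10.5,0,0],[3,-14,0,0],[3,-17.5,0,0],[3,-21,1,0],[3,-24.5,3,0],[3,-27,4,0]]]'; python3 -m inch '[[[0,0,1.5,0],[0,0,3,0],[0,0,3.7,0],[0,0,4,0],[0,0,4,0]]]'; python3 -c "
from h import *
go(21,-21.7,44)"
```

```text
clock: 10.23
eef_pos: [580.8, -84.4, 83.2]
tool_rot: [-3.137, 0.002, -0.058]
force: [-0.5, 0.6, 0.8]
width: 0.2
gripper_force: 0.0
clock: 10.65
eef_pos: [581.0, -90.9, 44.0]
tool_rot: [-3.141, 0.001, -0.064]
force: [0.4, 0.9, -1.0]
width: 0.0
gripper_force: 0.0
t 10.65 blk [ 21.1 -62.5] z 44.0 yaw-blk 0.0033 rp [-3.141e+00  1.000e-03] F [ 0.4  0.9 -1. ] w 0.0
shift cm [ 0.01 -4.08  0.  ] turn deg 0.19
```

```bash
python3 -m inch '[[[0,-0.8,0,0],[0,-1.6,0,0],[0,-2.2,0,0],[0,-2.6,0,0],[0,-3,0,0],[0,-3.4,0,0],[0,-3.8,0,0],[0,-3.9,0,0]]]'; python3 -m inch '[[[0,0,0,0],[0,0,0,0]]]'; python3 -c "
from h import *
go(21,-21.7,44)"
```

```text
clock: 11.32
eef_pos: [584.3, -53.4, 44.7]
tool_rot: [3.14, -0.001, -0.064]
force: [-0.0, -5.3, 3.7]
width: -0.0
gripper_force: 2.6
clock: 11.48
eef_pos: [584.3, -53.3, 44.6]
tool_rot: [3.141, -0.001, -0.065]
force: [1.0, -5.1, 2.9]
width: 0.3
gripper_force: 2.1
t 11.48 blk [ 21.8 -24.7] z 44.6 yaw-blk 0.0024 rp [ 3.141e+00 -1.000e-03] F [ 1.  -5.1  2.9] w 0.3
shift cm [-0.08 -0.3   0.06] turn deg 0.14
```

```bash
python3 -m inch '[[[0,-0.1,0,0],[0,-0.2,0,0],[0,-0.3,0,0],[0,-0.3,0,0]]]';  python3 -c "
from h import *
state()"; python3 -m inch '[[[0,0.7,0,0],[0,1.5,-1,0],[0,2.5,-4,0],[0,6,-7,0],[0,9.5,-8,0],[0,13,-8,0],[0,16.5,-8,0],[0,20,-8,0]]]'; python3 -m inch '[[[-1,3.5,0,0],[-2,7,0,0],[-3,10,0,0],[-3,10,0,0]]]'; python3 -c "
from h import *
state()
crop('top','pics/c5.png',232,152,114,74,7)
im=cv2.cvtColor(get_image('top'),cv2.COLOR_BGR2GRAY).astype(float)
for r in range(170,190,3): 
    g=im[r,270:283]; w=np.clip(g-np.median(g)-15,0,None); c=270+(w*np.arange(13)).sum()/w.sum(); print('chalk row',r,round(c,2),toblk(B,ray('top',(c,r),48)).round(1))
"
```

```text
clock: 11.82
eef_pos: [584.3, -50.5, 44.5]
tool_rot: [3.141, -0.001, -0.065]
force: [0.2, -5.0, 3.2]
width: 0.1
gripper_force: 2.4
t 11.82 blk [ 21.6 -22. ] z 44.5 yaw-blk 0.0021 rp [ 3.141e+00 -1.000e-03] F [ 0.2 -5.   3.2] w 0.1
clock: 12.48
eef_pos: [571.0, -250.3, 125.3]
tool_rot: [-3.14, -0.001, -0.064]
force: [0.7, 1.5, 0.7]
width: -0.2
gripper_force: 0.0
clock: 12.82
eef_pos: [529.7, -356.4, 125.2]
tool_rot: [3.136, 0.002, -0.075]
force: [-0.0, -0.8, -0.2]
width: 0.1
gripper_force: 0.0
t 12.82 blk [ -12.4 -330.8] z 125.2 yaw-blk -0.0078 rp [3.136e+00 2.000e-03] F [-0.  -0.8 -0.2] w 0.1
chalk row 170 276.55 [ 45.6 139.7]
chalk row 173 276.36 [ 36.3 139.3]
chalk row 176 276.05 [ 26.9 139.3]
chalk row 179 275.71 [ 17.6 139.3]
chalk row 182 275.47 [  8.3 139.1]
chalk row 185 275.16 [ -1.  139.1]
chalk row 188 274.79 [-10.2 139.2]
```

View pics/c5.png

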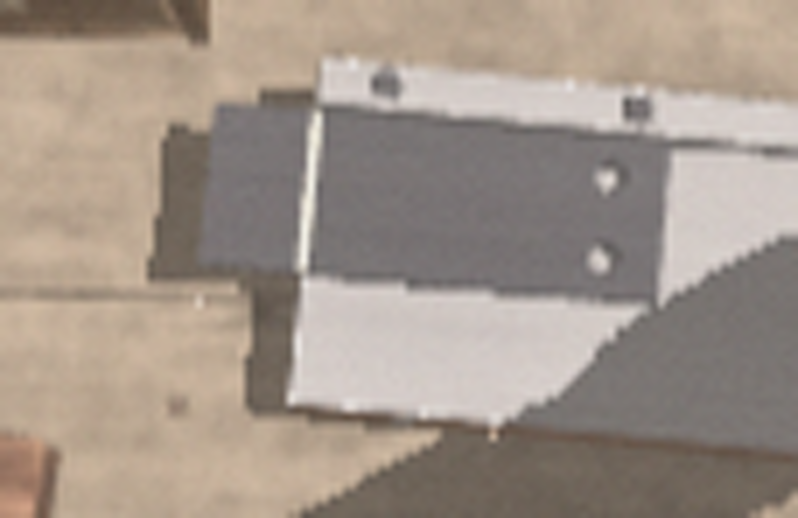

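The chalk line now sits over the edge at (318,108)–(302,270), measuring 139.3 mm against 139.6 mm for the edge. I'll finish with a gentle two-finger press from the front to seat the plate on the fence.

```bash
python3 -m inch '[[[-1.5,-3.7,0,0],[-3,-7.4,0,0],[-4.5,-11,0,0],[-6,-15,0,0],[-6.5,-19,0,0],[-6.5,-23,0,0],[-6.5,-27,0,0],[-6.5,-31,0,0]]]' 8.54; python3 -m inch '[[[0,-3.5,0,0],[0,-7,0,0],[0,-9.6,0,0],[0,-9.6,0,0],[0,-9.6,0,0]]]'; python3 -c "
from h import *
go(-70,75,30.5)"
```

```text
clock: 13.58
eef_pos: [489.4, -29.4, 124.7]
tool_rot: [-3.139, 0.0, -0.061]
force: [1.1, 0.5, -0.5]
width: 85.3
gripper_force: 0.0
clock: 14.0
eef_pos: [495.4, 66.2, 124.4]
tool_rot: [-3.14, 0.001, -0.057]
force: [-0.0, -0.2, -0.2]
width: 85.3
gripper_force: 0.0
t 14.0 blk [-74.9  88.5] z 124.4 yaw-blk 0.0099 rp [-3.14e+00  1.00e-03] F [-0.  -0.2 -0.2] w 85.3
shift cm [0.48 1.38 9.38] turn deg 0.56
```

```bash
python3 -m inch '[[[0.2,0.8,3,0.5],[0.2,0.8,6,0.5],[0.2,0.8,8,0.5],[0.2,0.8,9,0.5],[0.2,0.8,9.3,0.5],[1,0.8,9.3,0.5],[2,0.8,9.3,0.5],[2.8,0.8,9.3,0.5]]]'; python3 -m inch '[[[0.5,0,0,0],[0.9,0,0,0],[1.2,0,0,0],[1.4,0,0,0],[1.5,0,0,0],[1.5,0,0,0]]]'; python3 -c "
from h import *
go(-28.5,80,30.5)"
```

```text
clock: 14.67
eef_pos: [525.8, 52.2, 32.8]
tool_rot: [-3.141, -0.003, -0.073]
force: [0.5, 0.1, 0.7]
width: 85.2
gripper_force: 0.0
clock: 15.17
eef_pos: [538.4, 51.3, 31.3]
tool_rot: [3.142, 0.0, -0.073]
force: [-0.9, -0.4, -0.2]
width: 85.6
gripper_force: 0.0
t 15.17 blk [-31.   76.6] z 31.3 yaw-blk -0.0058 rp [3.142 0.   ] F [-0.9 -0.4 -0.2] w 85.6
shift cm [ 0.25 -0.34  0.08] turn deg -0.33
```

```bash
python3 -m inch '[[[0.1,0,0,-0.5],[0.2,0,0,-0.5],[0.3,0,0,-0.5],[0.4,0,0,-0.5],[0.5,0,0,-0.5],[0.5,0,0,-0.5]]]'; python3 -c "
from h import *
state()"
```

```text
clock: 15.67
eef_pos: [541.0, 51.3, 31.0]
tool_rot: [-3.141, 0.005, -0.064]
force: [-3.9, 0.1, 3.4]
width: 85.2
gripper_force: 2.7
t 15.67 blk [-28.3  76.7] z 31.0 yaw-blk 0.0028 rp [-3.141  0.005] F [-3.9  0.1  3.4] w 85.2
```

```bash
python3 -m inch '[[[0.1,0,0,0],[0.2,0,0,0],[0.3,0,0,0],[0.3,0,0,0]]]'; python3 -c "
from h import *
state()"; python3 -m inch '[[[-0.5,0,0,0],[-1.5,0,0,0],[-3.5,0,0,0],[-5,0,-3,0],[-5,0,-7,0],[-5,2,-10,0],[-5,5,-11,0],[-5,9,-11,0]]]'; python3 -m inch '[[[0,4,0,0],[0,8,0,0],[0,12,0,0],[0,16,0,0],[0,20,0,0],[0,24,0,0],[0,28,0,0],[0,28,0,0]]]';python3 -c "
from h import *
state()
crop('top','pics/c6.png',232,152,114,74,7)
cv2.imwrite('pics/top6.png',get_image('top'))
im=cv2.cvtColor(get_image('top'),cv2.COLOR_BGR2GRAY).astype(float)
for r in range(170,190,3): 
    g=im[r,270:283]; w=np.clip(g-np.median(g)-15,0,None); c=270+(w*np.arange(13)).sum()/w.sum(); print('chalk row',r,round(c,2),toblk(B,ray('top',(c,r),48)).round(1))
"
```

```text
clock: 16.0
eef_pos: [541.1, 51.3, 30.8]
tool_rot: [-3.141, 0.01, -0.064]
force: [-9.6, 1.0, 9.5]
width: 85.6
gripper_force: 5.2
t 16.0 blk [-28.3  76.8] z 30.8 yaw-blk 0.0028 rp [-3.141  0.01 ] F [-9.6  1.   9.5] w 85.6
clock: 16.67
eef_pos: [494.4, -34.3, 144.4]
tool_rot: [-3.14, -0.009, -0.058]
force: [0.9, -0.7, 0.2]
width: 85.1
gripper_force: 0.0
clock: 17.33
eef_pos: [471.1, -327.3, 142.4]
tool_rot: [3.131, -0.004, -0.076]
force: [-0.2, -1.2, 1.0]
width: 85.2
gripper_force: 0.0
t 17.33 blk [ -72.8 -305.7] z 142.4 yaw-blk -0.009 rp [ 3.131 -0.004] F [-0.2 -1.2  1. ] w 85.2
chalk row 170 276.6 [ 45.6 139.5]
chalk row 173 276.4 [ 36.3 139.1]
chalk row 176 276.08 [ 26.9 139.2]
chalk row 179 275.71 [ 17.6 139.3]
chalk row 182 275.46 [  8.3 139.1]
chalk row 185 275.08 [ -1.  139.3]
chalk row 188 274.71 [-10.3 139.5]
```

View pics/top6.png

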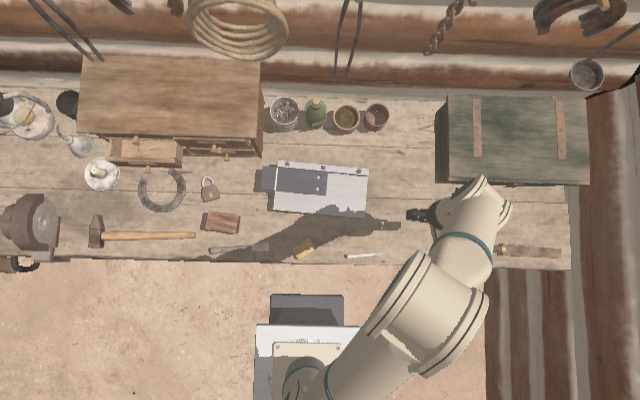

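View pics/c6.png

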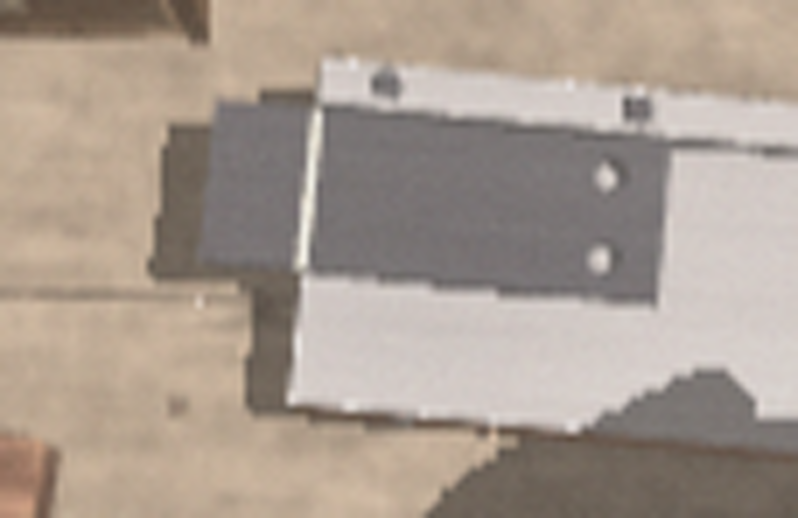

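The plate lies flush along the fence, with the chalk line at (318,106)–(302,268) over the block's edge. The visible bystanders haven't moved and the arm is clear, so I'm handing in.

```bash
python3 -m inch '[[[0,0,0,0],[0,0,0,0],[0,0,0,0]]]' | head -1; python3 -c "
from cell import order
print(order.finish_job())"
```

```text
clock: 17.73
the job is handed in; nothing more can be done
None
```

The job is handed in at 17.7 s: the plate lies flat along the fence, overhanging the block's left end, with its chalk line within about 0.5 mm of the edge by camera, and it was moved only by pushing.

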